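# Index the jar under the sealing press and hold the ram down

## Task

Seal the taller of the two jars in the rotary sealing press: turn the carousel one step (its rim pegs are there for this) so that it clicks in with this jar under the press head; only then push the black knob straight down 20 mm, until its top is level with the two steel gauge posts behind it and no more than a few millimetres deeper, and keep it there. Do not touch the jar or the tin themselves, which stay in their nests, and do not disturb the other things. The program finishes while still holding the knob down at that level.

Things in the scene. Friction and masses are not known exactly. Their poses are not given: they have to be found in the camera images.
- press: white bench press, fixed. Origin on the work surface under the vertical axis of its carousel; x points from the carousel axis to the press head and column (roughly away from the robot, yaw varies), y to the left, z up. Base plate 275 x 150 mm, 14 mm thick, x -85 to +190 mm, largely under the carousel
- carousel_top (a point): centre of the carousel's disc, on its top face, 44 mm up. Aluminium, 238 mm across; low hub knob 32 mm across, 17 mm high. Five round nests 72 degrees apart, centres 64 mm from the axis, each between four steel pins 8 mm high, and five upright rim pegs in line with them. At the start the nest under the head is empty, jar and tin stand in the next ones left and right, front two empty
- guide_top (a point): point on the ram axis (x = +64, y = 0 mm from the press origin), on top of the white arm that guides the ram, 150 mm up. Arm 20 mm thick, 44 mm wide, from here back to a column at x = +135 to +179, y -35 to +35 mm, 150 mm high
- gauge_left (a point): top centre of the left gauge post, 176 mm up: upright steel pin 7 mm thick at x = +95, y = +27 mm from the press origin; its twin is at y = -27 mm
- carousel (a joint): angle of the carousel (rad), 0 at the start, growing anticlockwise seen from above. A sprung ball clicks in at every 72 degrees (1.257 rad) and, once let go, centres the disc from up to about 4 degrees off; anywhere else it stays where it is left. About 8 N at a peg pushes it over a click. Stops at +-2.8
- peg_left (a point): centre of the top of the round black rim peg standing front left at the start (at +144 degrees about the carousel axis, counted anticlockwise from the press's x axis); moves with the carousel. Peg 12 mm across, 48 mm high above the disc, top 92 mm up, 108 mm from the axis
- peg_right (a point): the same for the peg that stands front right (-144 degrees) at the start
- ram (a joint): how far the ram is pushed down (m): 0 up, 0.028 bottom stop, 0.020 wanted (knob level with the gauge posts). Springs return it. Pushing takes about 3 N at first; the sprung pad meets the tall jar at about 0.008; at 0.020 the push is about 14 N, rising about 0.65 N per mm
- knob_top (a point): centre of the top of the black mushroom knob on the ram, 44 mm across, 14 mm thick; 196 mm above the work surface when up, 176 mm when pushed down 20 mm
- pad: round rubber pad 40 mm across at the foot of the ram, on a spring of its own; origin at the centre of its underside, 97 mm above the work surface when up
- tall_jar: the jar to seal: white screw-lid jar, 63 mm across, 45 mm high, loose in a nest 72 degrees left or right of the head (seen from the carousel axis); origin at the centre of its underside, 44 mm above the work surface
- flat_tin: the other one: flat tin with a tan lid, 65 mm across, 29 mm high, loose in its nest; origin at the centre of its underside
- cup: bystander: clear measuring cup, 46 mm across, 57 mm high, right of the press; origin at the centre of its underside
- bowl: bystander: mauve mixing bowl, 113 mm across, 48 mm high, left of the press; origin at the centre of its underside
- ampoules: bystander: small white carton, 32 x 78 x 20 mm, right of the press; origin at the centre of its underside
Things that resemble listed ones, but are neither listed nor needed, are in the scene too. What is shaped like the tall_jar but purple or red is not meant.

How it is judged:
On the way:
1. the tall jar stands under the press head, carousel clicked in and at rest, ram still up (horizontal distance between tall_jar and pad below 0.008 m and value of joint ram below 0.004 m and (value of joint carousel between 1.18 and 1.33 rad or value of joint carousel between -1.33 and -1.18 rad) and linear speed of tall_jar below 0.02 m/s), for 0.3 s.
At the end, for the whole second after the job is handed in: The robot holds the ram 16.5 to 23.5 mm down through the last second, pushing on the press with more than 4 N; the pad bears on the tall jar with more than 3 N; the tall jar is upright in its nest, within 8 mm of the ram axis and at rest; the flat tin is still flat in its own nest (value of joint ram between 0.0165 and 0.0235 m and contact force between pad and tall_jar above 3 N and contact force between any of the fingers, the arm and press above 4 N and horizontal distance between tall_jar and pad below 0.008 m and angle between tall_jar's own z axis and vertical below 0.1 rad and linear speed of tall_jar below 0.02 m/s and z of tall_jar in the frame of press between 0.04 and 0.048 m and z of flat_tin in the frame of press between 0.04 and 0.048 m and horizontal distance between flat_tin and tall_jar between 0.11 and 0.134 m); the arm keeps its last pose, push and grip.
It fails at once if the ram is pushed down while the tall jar is not under it (value of joint ram above 0.006 m and horizontal distance between tall_jar and pad above 0.012 m).
It fails at once if the ram is pushed more than 25.5 mm down (value of joint ram above 0.0255 m).
It fails at once if a jar is tipped (angle between any of tall_jar, flat_tin's own z axis and vertical above 0.3 rad).
It fails at once if the robot touches the jar or the tin itself (contact force between any of the fingers, the arm and tall_jar above 2 N or contact force between any of the fingers, the arm and flat_tin above 2 N).
It fails at once if a bystander is moved more than 30 mm (distance of any of cup, bowl, ampoules from where it was at the start of the episode above 0.03 m).
It also fails if it takes over 51 s, if anything falls off the work surface, if the arm or the gripper's body presses on something with over 40 N, if the wrist force passes 120 N, or if a joint passes its speed limit or range.

## Robot

A 6-joint arm with a two-finger parallel gripper is mounted at the origin on a cart in front of the work surface, level with it; the furniture and walls round the work are solid. World frame = base frame: x ahead of the robot, y to its left, z up, the work surface at z = 0. Lengths are in m, angles in rad, forces in N, time in s.
With the tool pointing down it reaches from about 0.425 to 0.95 m from the base axis. Payload 3.5 kg.
Tool frame: the origin (TCP) lies midway between the tips of the shut fingers; the grasp point (between the pads) lies 19 mm behind it (ctrl.hold_point_z is the distance from the TCP to the grasp point, in m); z points along the fingers, y is the line along which they close (so a half turn about z gives the same grasp; the last joint's range is limited). The gripper opens to 85 mm and grips with 20 to 120 N. Pads are 22 mm wide; open, the fingers measure 114 mm over their backs; the gripper's body (76 mm by 85 mm) begins 54 mm behind the grasp point. The pads swing forward as they close: fully open they stand 13 mm farther back than shut.
Start: joints at [-1.476, 0.286, 1.577, -0, 1.279, -0.15], TCP at [0.164, -0.655, 0.206] pointing down, gripper open.
Joint ranges: [-2.77, 2.77], [-0.9, 2.22], [0.21, 2.48], [-1.53, 4.67], [0.24, 2.81], [-2.84, 2.84]. Speed limits (rad/s): [2.79, 2.79, 3.14, 3.14, 3.14, 3.14].

## Interface

Orientations are given as a unit quaternion [x, y, z, w].
In Python, from plant import readout, cams, sign_off, ctrl gives the robot as it stands. The module is installed in compiled form; this text tells all that it offers.
- The arm moves only by the tool step_arm, never from a script. Its argument "increments" is a list of rows, each a list of 2 entries, a list of its own where there are three numbers: the shift along the world's x, y, z in mm, then the turn, a rotation vector about the world's x, y, z in rad. In form: [[[x, y, z], [rx, ry, rz]], ...]. A call has 1 to 8 rows; each row shifts and turns the commanded pose from where the row before left it; what a row does not reach is not made up. A row lasts 1/12 s, in which the tool goes at most 41.7 mm and 7.16 degrees, less where a joint would pass 70% of its speed; a pose out of reach is approached as far as the arm can. A call is refused whole if a number of a shift passes 41.7 or a number of a turn 0.125, either way. A call with a gripper value outside its range is refused whole. "fingers" is the opening, from -1 (shut) to 1 (fully open), set as the call begins (left out, the last holds). The fingers move at their own pace and stop on an object; "grip_force" is the grip in N (left out, the last holds). Time passes only in rows, so rows that do not move let the fingers close. It gives the time, the measured TCP pose, the force, the opening and the grip force at its end, in the units of the state.
- readout.get_state(): the state, without advancing time (a new reading comes with each control period).
- cams.read_camera(name): name is "scene" or "side" or "wrist"; returns the picture (384x512x3 uint8, red, green, blue); there is no depth.
- cams.get_calibration(name): a dict with "fx", "fy", "cx", "cy" (pixels), "eye" and "rotation" of the camera in the world; the wrist camera has in their place "T_tool_cam" (4x4, takes a point from camera to tool coordinates, whose origin is the TCP and whose axes are the flange's). Camera axes: x right, y up, looking along -z (the intrinsics and any distortion apply to the point x, -y, -z); pixel columns grow to the right and rows downward; lengths in m; the calibration is good to about 2 mm. The wrist camera is an equidistant fisheye: a pixel r from the principal point sees the ray r / f radians off the axis. A picture is of the moment at which its call begins: read the wrist's pose just before it. get_calibration takes no time and is no camera call.
- sign_off(): hands the job in; it is judged then, once.
The state is a dict: "time": time; "qpos": joint angles; "dq": joint speeds; "joint_efforts": joint torques, N m; "eef_pos": TCP position; "tcp_rot": TCP orientation; "contact_force": force on the tool from outside, world axes, zero at the start; "wrist_torque": the same for the moment, N m; "opening": opening from 0.0 (shut) to 1.0 (fully open); "finger_force": force on a finger pad.
Only numpy, scipy, OpenCV 4.12 (cv2) and the standard library are available. Lean on these libraries where they do the work, as an engineer would, in place of code of your own. Each camera call takes 0.05 s, during which the arm holds its last target. There are 200 camera calls.

## Working session

There is one attempt and no reset: what is moved stays moved. The work goes in short steps, Python scripts to look and compute and a tool call to move; the robot and the scene stay as the last step left them, time stands still between calls to the robot, and variables do not carry over. Pictures are saved under pics/ and viewed, at most 10 in all, crops included, and the job is handed in when it is done.

Besides the shell and the picture viewer there is one more tool, called after "Call:" as name(argument=value, ...) on one line, values as JSON. step_arm: Moves the arm, as the interface text tells. Its arguments: {"type":"object","properties":{"increments":{"type":"array","items":{"type":"array"}},"fingers":{"type":"number"},"grip_force":{"type":"number"}},"required":["increments"]}

```bash
mkdir -p pics; python3 - <<'E'
from plant import readout,cams,ctrl
import cv2,numpy as np
for n in("scene","side"):
    im=cams.read_camera(n); cv2.imwrite(f"pics/{n}0.png",im[:,:,::-1])
    c=cams.get_calibration(n); print(n,{k:np.round(v,4).tolist() for k,v in c.items()})
s=readout.get_state();print(s)
E
```

```text
scene {'fx': 401.4521, 'fy': 401.4521, 'cx': 253.1148, 'cy': 186.9117, 'eye': [0.0902, -0.7326, 1.1559], 'rotation': [0.3298, -0.0994, -0.2471, 0.9057]}
side {'fx': 358.1394, 'fy': 358.1394, 'cx': 250.3813, 'cy': 193.8697, 'eye': [0.0166, 0.9319, 0.5846], 'rotation': [-0.1416, 0.5321, 0.8063, -0.2161]}
{'time': 0.1, 'qpos': array([-1.47601419e+00,  2.87120146e-01,  1.57803924e+00,  1.34654676e-05,
        1.27859849e+00, -1.50040055e-01]), 'dq': array([-0.00026116, -0.0028821 , -0.00332256, -0.00046123,  0.00279249,
       -0.00141861]), 'joint_efforts': array([ 6.21394029e-04, -4.07296801e+01, -2.93698847e+01, -1.71781307e-04,
        3.42942993e-03,  9.60622685e-06]), 'eef_pos': array([ 0.1635528 , -0.65421564,  0.20485216]), 'tcp_rot': array([ 9.92516769e-01,  1.22103610e-01,  3.63503776e-05, -1.08201892e-03]), 'contact_force': array([ 0.15656132, -0.00137598,  0.90166529]), 'wrist_torque': array([ 0.003651  , -0.01484708, -0.02699397]), 'finger_force': 0.0, 'opening': 1.0004338974635723}
```

View pics/scene0.png

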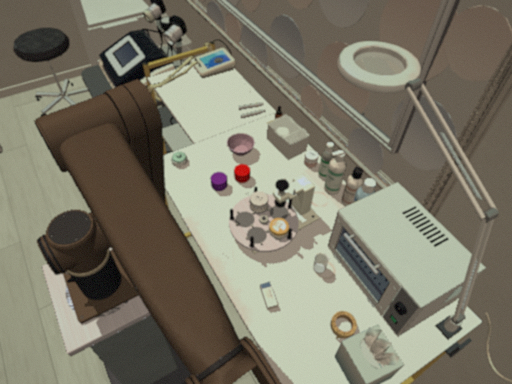

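View pics/side0.png

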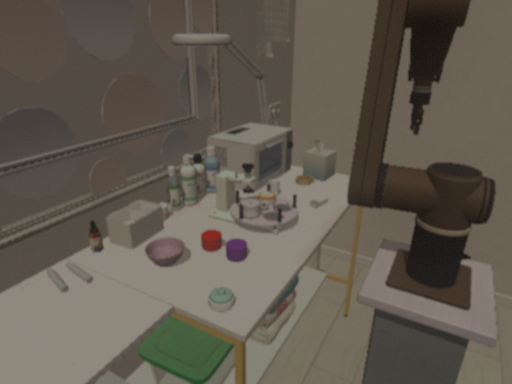

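The press is at scene (265,220) and side (262,212). Its jar candidates in the scene are white (260,200), left of the head, and tan (279,226), to the right. The red (242,173) and purple (219,181) jars are off the press and not meant. I'll check this in an enlarged crop.

```bash
python3 - <<'E'
import cv2,numpy as np
a=cv2.imread("pics/scene0.png")[165:265,215:335]
b=cv2.imread("pics/side0.png")[150:245,200:320]
a=cv2.resize(a,None,fx=6.5,fy=6.5,interpolation=cv2.INTER_CUBIC)[:600]
cv2.imwrite("pics/c1.png",cv2.resize(a,(720,600)))
cv2.imwrite("pics/c2.png",cv2.resize(b,(720,570),interpolation=cv2.INTER_CUBIC))
E
```

```text
(no output)
```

View pics/c1.png

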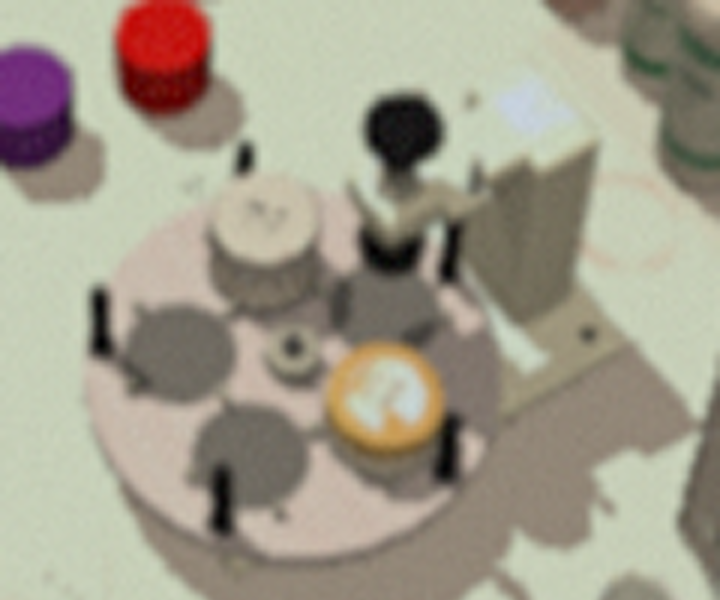

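View pics/c2.png

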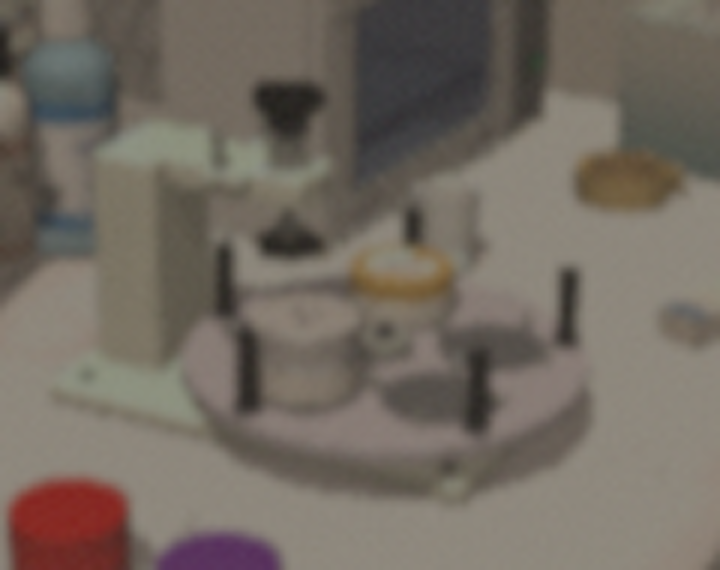

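The tall white jar is at c1 (265,245), left of the head, and is clearly taller than the tan-lidded tin at c1 (387,400). So the carousel has to turn clockwise by −72°. Next I'll fit the press pose to the peg tops and knob in both views.

```bash
cat > h.py <<'E'
import numpy as np
from plant import cams
from scipy.spatial.transform import Rotation as R
from scipy.optimize import least_squares
def proj(n,P):
    c=cams.get_calibration(n); p=R.from_quat(c["rotation"]).inv().apply(np.atleast_2d(P)-c["eye"])
    return np.c_[c["cx"]+c["fx"]*p[:,0]/-p[:,2], c["cy"]-c["fy"]*p[:,1]/-p[:,2]]
def ray(n,uv,z):
    c=cams.get_calibration(n); d=R.from_quat(c["rotation"]).apply([(uv[0]-c["cx"])/c["fx"],-(uv[1]-c["cy"])/c["fy"],-1])
    return c["eye"]+d*(z-c["eye"][2])/d[2]
E
python3 - <<'E'
from h import *
A=np.array([[452,222],[245,145],[98,290],[220,468],[448,420],[403,125]])/[6,6.5]+[215,165]
B=np.array([[224,245],[247,330],[478,350],[568,269],[412,208],[289,88]])/6+[200,150]
a=np.radians([0,72,144,216,288])
M=np.vstack([np.c_[.108*np.cos(a),.108*np.sin(a),0*a+.092],[[.064,0,.196]]])
for i in range(6): print(ray("scene",A[i],M[i,2]).round(3),ray("side",B[i],M[i,2]).round(3))
T=lambda q:M@R.from_euler("z",q[2]).as_matrix().T+[q[0],q[1],0]
f=lambda q:np.r_[(proj("scene",T(q))-A).ravel(),(proj("side",T(q))-B).ravel()]
r=least_squares(f,[.55,-.2,0]);print(r.x,r.fun.reshape(-1,2).round(1).tolist());print(T(r.x).round(4))
E
```

```text
[ 0.65  -0.078  0.092] [ 0.644 -0.066  0.092]
[0.576 0.026 0.092] [0.57  0.03  0.092]
[ 0.456 -0.016  0.092] [ 0.451 -0.011  0.092]
[ 0.459 -0.143  0.092] [ 0.453 -0.135  0.092]
[ 0.578 -0.18   0.092] [ 0.575 -0.175  0.092]
[ 0.607 -0.079  0.196] [ 0.602 -0.07   0.196]
[ 0.54264402 -0.07772787  0.01680366] [[-0.2, -0.4], [-0.3, 0.3], [-0.4, 0.1], [-0.7, 0.4], [-0.0, 0.1], [-0.5, -0.4], [-0.0, -1.3], [-0.4, -0.7], [-0.3, -0.8], [-0.0, -0.9], [-0.1, -0.6], [-0.2, -0.8]]
[[ 0.6506 -0.0759  0.092 ]
 [ 0.5743  0.0255  0.092 ]
 [ 0.4542 -0.0157  0.092 ]
 [ 0.4563 -0.1427  0.092 ]
 [ 0.5777 -0.1799  0.092 ]
 [ 0.6066 -0.0767  0.196 ]]
```

Call:
step_arm(increments=[[[12,21,-2],[0,0,0.017]],[[12,21,-2],[0,0,0.017]],[[12,21,-2],[0,0,0.017]],[[12,21,-2],[0,0,0.017]],[[12,21,-2],[0,0,0.017]],[[12,21,-2],[0,0,0.017]],[[12,21,-2],[0,0,0.017]],[[12,21,-2],[0,0,0.017]]], fingers=0, grip_force=20)

```text
time: 0.77
eef_pos: [0.26, -0.4854, 0.1894]
tcp_rot: [0.982, 0.19, -0.0, -0.001]
contact_force: [0.1, -0.4, 0.8]
opening: 0.501
finger_force: 0.0
```

Call:
step_arm(increments=[[[12,21,-2],[0,0,0.017]],[[12,21,-2],[0,0,0.017]],[[12,21,-2],[0,0,0.017]],[[12,21,-2],[0,0,0.017]],[[12,21,-2],[0,0,0.017]],[[12,21,-2],[0,0,0.017]],[[12,21,-2],[0,0,0.017]],[[12,21,-2],[0,0,0.017]]])

```text
time: 1.43
eef_pos: [0.3558, -0.3175, 0.1736]
tcp_rot: [0.967, 0.256, -0.0, -0.0]
contact_force: [0.5, 0.2, 0.6]
opening: 0.5
finger_force: 0.0
```

Call:
step_arm(increments=[[[12,21,-2],[0,0,0.017]],[[12,21,-2],[0,0,0.017]],[[12,21,-2],[0,0,0.017]],[[12,21,-2],[0,0,0.017]],[[12,21,-2],[0,0,0.017]],[[12,21,-2],[0,0,0.017]],[[12,21,-2],[0,0,0.017]],[[0,0,0],[0,0,0]]])

```text
time: 2.1
eef_pos: [0.4401, -0.1686, 0.1592]
tcp_rot: [0.949, 0.315, -0.0, -0.001]
contact_force: [-0.4, -0.2, 0.3]
opening: 0.497
finger_force: 0.0
```

Call:
step_arm(increments=[[[5,9,-8],[0,0,0]],[[5,9,-8],[0,0,0]],[[5,8,-8],[0,0,0]],[[0,0,0],[0,0,0]],[[0,0,0],[0,0,0]]])

```text
time: 2.52
eef_pos: [0.454, -0.1454, 0.1349]
tcp_rot: [0.95, 0.313, -0.001, -0.001]
contact_force: [-1.3, -0.5, -0.0]
opening: 0.499
finger_force: 0.0
```

```bash
cat >> h.py <<'E'
import cv2
from plant import readout
def wproj(P,s):
    c=cams.get_calibration("wrist"); Tc=c["T_tool_cam"]
    t=R.from_quat(s["tcp_rot"]).inv().apply(np.atleast_2d(P)-s["eef_pos"])
    p=(t-Tc[:3,3])@Tc[:3,:3]; x,y,z=p[:,0],-p[:,1],-p[:,2]
    rr=np.hypot(x,y); k=np.arctan2(rr,z)/rr
    return np.c_[c["cx"]+c["fx"]*k*x,c["cy"]+c["fy"]*k*y]
E
python3 - <<'E'
from h import *
s=readout.get_state(); im=cams.read_camera("wrist")[:,:,::-1].copy()
P=[[.4563,-.1427,.092],[.4542,-.0157,.092],[.5427,-.0777,.061],[.6066,-.0767,.196]]
u=wproj(P,s);print(s["eef_pos"],u.round(1))
cv2.imwrite("pics/w1raw.png",im)
for p in u: cv2.drawMarker(im,tuple(int(v) for v in p),(0,0,255),0,8)
cv2.imwrite("pics/w1.png",cv2.resize(im,None,fx=1.5,fy=1.5))
E
```

```text
[ 0.45398859 -0.14542471  0.134856  ] [[258.3 203.9]
 [121.  111. ]
 [257.3  61.6]
 [348.2 -89.8]]
```

View pics/w1.png

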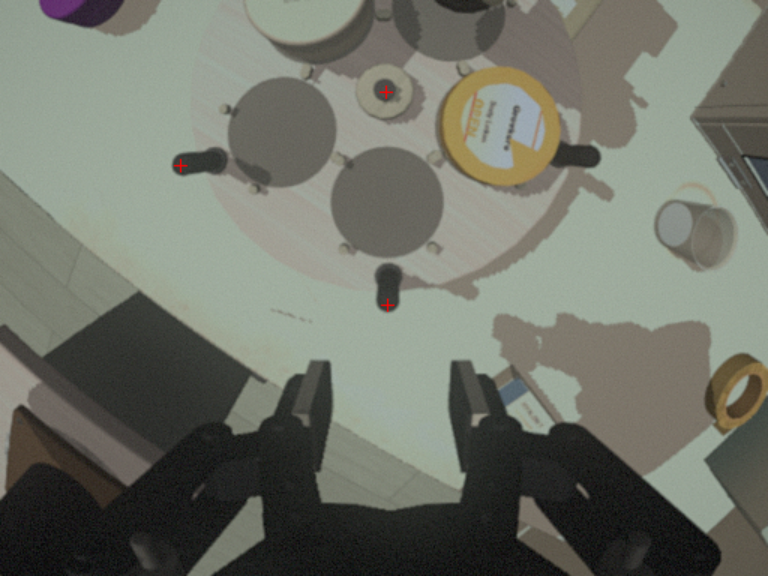

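The projected peg tops and hub land on the imaged ones at w1 (388,305), (181,166) and (386,92), within about 2 mm. Next I descend and grip peg_right.

Call:
step_arm(increments=[[[1,1,-15],[0,0,0]],[[1,1,-15],[0,0,0]],[[0,1,-15],[0,0,0]],[[0,0,-15],[0,0,0]],[[0,0,-15],[0,0,0]],[[0,0,0],[0,0,0]],[[0,0,0],[0,0,0]]])

```text
time: 3.15
eef_pos: [0.4562, -0.1431, 0.0609]
tcp_rot: [0.95, 0.312, -0.0, -0.0]
contact_force: [-0.5, -0.5, 0.6]
opening: 0.501
finger_force: 0.0
```

Call:
step_arm(increments=[[[0,0,0],[0,0,0]],[[0,0,0],[0,0,0]],[[0,0,0],[0,0,0]],[[0,0,0],[0,0,0]],[[0,0,0],[0,0,0]],[[0,0,0],[0,0,0]]], fingers=-1, grip_force=20)

```text
time: 3.65
eef_pos: [0.4573, -0.1433, 0.0624]
tcp_rot: [0.95, 0.313, 0.0, 0.001]
contact_force: [-0.3, 0.0, 5.5]
opening: 0.114
finger_force: 19.8
```

```bash
python3 - <<'E'
from h import *
s=readout.get_state();p=s["eef_pos"]
c=np.array([.54264,-.07773]); print(p,s["contact_force"],s["opening"])
v=p[:2]-c; print("r",np.hypot(*v),"ang",np.degrees(np.arctan2(v[1],v[0]))%360, "tool yaw",np.degrees(2*np.arctan2(s["tcp_rot"][1],s["tcp_rot"][0])))
E
```

```text
[ 0.45732063 -0.14327852  0.0623934 ] [-0.3467911   0.00726217  5.5035144 ] 0.11370848418167064
r 0.10759183448105304 ang 217.53408011365315 tool yaw 36.44685571156149
```

```bash
python3 - <<'E'
import numpy as np
c=np.array([542.6,-77.7]);a=np.radians(np.linspace(217.5,145,25))
p=np.c_[108*np.cos(a),108*np.sin(a)];q=np.round(p,0);print(np.diff(q,axis=0).tolist())
E
```

```text
[[-3.0, 5.0], [-3.0, 5.0], [-3.0, 5.0], [-3.0, 5.0], [-2.0, 5.0], [-2.0, 5.0], [-2.0, 6.0], [-1.0, 5.0], [-1.0, 6.0], [-1.0, 5.0], [-1.0, 6.0], [0.0, 6.0], [0.0, 5.0], [0.0, 6.0], [1.0, 6.0], [1.0, 5.0], [1.0, 6.0], [2.0, 5.0], [1.0, 6.0], [3.0, 5.0], [2.0, 5.0], [3.0, 5.0], [2.0, 5.0], [4.0, 5.0]]
```

Call:
step_arm(increments=[[[-3,5,0],[0,0,-0.052]],[[-3,5,0],[0,0,-0.052]],[[-3,5,0],[0,0,-0.052]],[[-3,5,0],[0,0,-0.052]],[[-2,5,0],[0,0,-0.052]],[[-2,5,0],[0,0,-0.052]],[[-2,6,0],[0,0,-0.052]],[[-1,5,0],[0,0,-0.052]]])

```text
time: 4.32
eef_pos: [0.437, -0.1025, 0.0623]
tcp_rot: [0.994, 0.109, -0.001, 0.001]
contact_force: [-6.9, -1.6, 8.6]
opening: 0.117
finger_force: 20.5
```

```bash
cat > st.py <<'E'
from h import *
s=readout.get_state();p=s["eef_pos"]
c=np.array([.54264,-.07773]); print(p,s["contact_force"],s["opening"])
v=p[:2]-c; print("r",np.hypot(*v),"ang",np.degrees(np.arctan2(v[1],v[0]))%360, "tool yaw",np.degrees(2*np.arctan2(s["tcp_rot"][1],s["tcp_rot"][0])))
E
python3 st.py
```

```text
[ 0.43701491 -0.10249097  0.06232106] [-6.86716961 -1.64416642  8.57625624] 0.11713428325654601
r 0.10848854868488086 ang 193.1932291567946 tool yaw 12.513100514026695
```

Tracking well; I'll continue the arc.

Call:
step_arm(increments=[[[-1,6,0],[0,0,-0.052]],[[-1,5,0],[0,0,-0.052]],[[-1,6,0],[0,0,-0.052]],[[0,6,0],[0,0,-0.052]],[[0,5,0],[0,0,-0.052]],[[0,6,0],[0,0,-0.052]],[[1,6,0],[0,0,-0.052]],[[1,5,0],[0,0,-0.052]]])

```text
time: 4.98
eef_pos: [0.435, -0.0564, 0.0622]
tcp_rot: [0.995, -0.099, -0.003, 0.0]
contact_force: [-9.0, 1.4, 13.1]
opening: 0.115
finger_force: 20.9
```

Call:
step_arm(increments=[[[1,6,0],[0,0,-0.052]],[[2,5,0],[0,0,-0.052]],[[1,6,0],[0,0,-0.052]],[[3,5,0],[0,0,-0.052]],[[2,5,0],[0,0,-0.052]],[[3,5,0],[0,0,-0.052]],[[2,5,0],[0,0,-0.052]],[[0,0,0],[0,0,0]]])

```text
time: 5.65
eef_pos: [0.45, -0.0168, 0.0623]
tcp_rot: [0.961, -0.278, -0.002, -0.003]
contact_force: [-3.7, 12.2, 11.7]
opening: 0.116
finger_force: 20.8
```

```bash
python3 st.py
```

```text
[ 0.45000736 -0.01678134  0.06229477] [-3.67936679 12.24439697 11.6935191 ] 0.11647574011274145
r 0.11088527394293314 ang 146.6566448325967 tool yaw -32.30096986497851
```

Call:
step_arm(increments=[[[2,2,0],[0,0,-0.03]],[[0,0,0],[0,0,0]],[[0,0,0],[0,0,0]]])

```text
time: 5.9
eef_pos: [0.4512, -0.0149, 0.0623]
tcp_rot: [0.957, -0.291, -0.003, -0.002]
contact_force: [-7.7, 9.2, 13.6]
opening: 0.116
finger_force: 21.0
```

Call:
step_arm(increments=[[[0,0,0],[0,0,0]],[[0,0,0],[0,0,0]],[[0,0,0],[0,0,0]],[[0,0,0],[0,0,0]],[[0,0,0],[0,0,0]],[[0,0,0],[0,0,0]],[[0,0,0],[0,0,0]]], fingers=0)

```text
time: 6.48
eef_pos: [0.4526, -0.018, 0.061]
tcp_rot: [0.957, -0.291, -0.0, 0.0]
contact_force: [0.0, 0.2, 0.2]
opening: 0.502
finger_force: 0.0
```

Call:
step_arm(increments=[[[0,0,15],[0,0,0]],[[0,0,20],[0,0,0]],[[0,0,20],[0,0,0]],[[0,0,20],[0,0,0]],[[0,0,0],[0,0,0]]])

```text
time: 6.9
eef_pos: [0.4556, -0.0187, 0.1405]
tcp_rot: [0.957, -0.291, 0.004, -0.0]
contact_force: [0.8, -0.2, 0.6]
opening: 0.502
finger_force: 0.0
```

```bash
python3 - <<'E'
from h import *
s=readout.get_state(); im=cams.read_camera("wrist")[:,:,::-1].copy()
o=np.array([.5426,-.0777,0]);a=np.radians([0,72,144,216,288])+.0168
P=o+np.c_[.108*np.cos(a),.108*np.sin(a),0*a+.092]
u=wproj(P,s);print(s["eef_pos"],u.round(1))
for p in u: cv2.drawMarker(im,tuple(int(v) for v in p),(0,0,255),0,8)
sc=cams.read_camera("scene")[165:265,215:335,::-1]
im=im[:200]
cv2.imwrite("pics/w2.png",np.hstack([cv2.resize(im,(512,200)),cv2.resize(sc,(240,200),interpolation=cv2.INTER_CUBIC)]))
E
```

```text
[ 0.45556274 -0.01867269  0.14050412] [[178.9 -36.3]
 [126.5 116. ]
 [257.4 210.4]
 [392.3 121.4]
 [346.6 -32.9]]
```

View pics/w2.png

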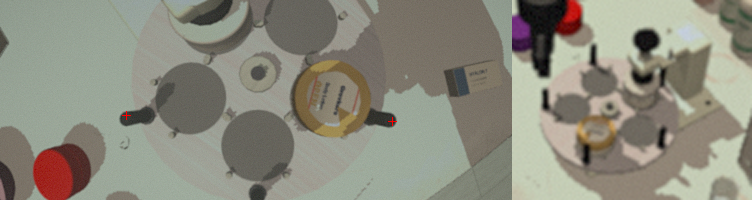

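The carousel sits on its click: the predicted peg tops at w2 (126,116) and (392,121) match. The white jar is under the head. Now I'll move over the knob with the fingers shut.

Call:
step_arm(increments=[[[0,0,24],[0,0,0]],[[0,0,24],[0,0,0]],[[0,0,24],[0,0,0]],[[0,0,20],[0,0,0]],[[0,0,0],[0,0,0]],[[0,0,0],[0,0,0]]], fingers=-1, grip_force=40)

```text
time: 7.5
eef_pos: [0.4526, -0.0179, 0.2274]
tcp_rot: [0.957, -0.291, -0.0, 0.0]
contact_force: [-0.6, 0.7, 0.4]
opening: -0.001
finger_force: 0.0
```

Call:
step_arm(increments=[[[19,-7,0],[0,0,0]],[[19,-7,0],[0,0,0]],[[19,-7,0],[0,0,0]],[[19,-7,0],[0,0,0]],[[19,-7,0],[0,0,0]],[[19,-7,0],[0,0,0]],[[19,-8,0],[0,0,0]],[[18,-8,0],[0,0,0]]])

```text
time: 8.17
eef_pos: [0.6031, -0.0758, 0.2239]
tcp_rot: [0.957, -0.291, -0.003, 0.0]
contact_force: [-0.4, -0.5, 0.4]
opening: 0.0
finger_force: 0.0
```

Call:
step_arm(increments=[[[0,0,-5],[0,0,0]],[[0,0,-5],[0,0,0]],[[0,0,-5],[0,0,0]],[[0,0,0],[0,0,0]],[[0,0,0],[0,0,0]]])

```text
time: 8.58
eef_pos: [0.6023, -0.0752, 0.2118]
tcp_rot: [0.957, -0.291, -0.001, -0.0]
contact_force: [-0.8, -0.4, -0.5]
opening: 0.002
finger_force: 0.0
```

```bash
python3 - <<'E'
from h import *
s=readout.get_state();print(s["eef_pos"],s["tcp_rot"],s["contact_force"],s["opening"])
a=cams.read_camera("scene")[155:255,230:350,::-1];b=cams.read_camera("side")[140:240,190:310,::-1]
cv2.imwrite("pics/p1.png",cv2.resize(np.hstack([a,b]),(792,330),interpolation=cv2.INTER_CUBIC))
E
```

```text
[ 0.6022813  -0.07519912  0.21177575] [ 9.56825374e-01 -2.90660672e-01 -1.25599948e-03 -2.05764811e-05] [-0.7851967  -0.44757652 -0.46223487] 0.0017248193788377485
```

View pics/p1.png

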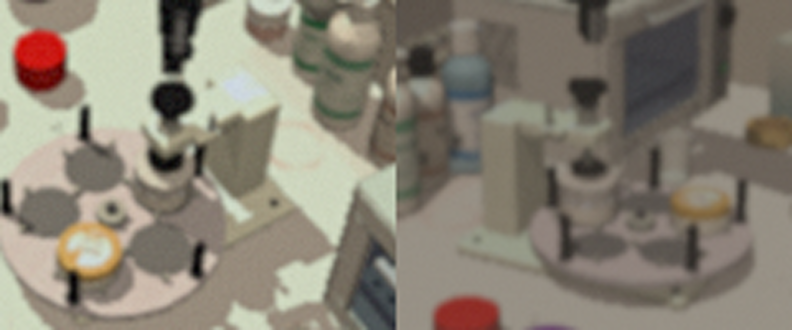

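```bash
python3 - <<'E'
from h import *
P=[[.6023,-.0752,.2118],[.6066,-.0767,.196]]
print((proj("scene",P)-[230,155])*3.3+[0,0],(proj("side",P)-[190,140])*3.3+[396,0])
E
```

```text
[[167.01259498  84.93359334]
 [170.48059765  95.12185523]] [[590.10349454  65.31458352]
 [587.25150869  78.85284131]]
```

Call:
step_arm(increments=[[[2,-1,-3],[0,0,0]],[[2,0,-3],[0,0,0]],[[0,0,-3],[0,0,0]],[[0,0,-3],[0,0,0]],[[0,0,0],[0,0,0]],[[0,0,0],[0,0,0]]])

```text
time: 9.18
eef_pos: [0.6074, -0.0768, 0.2006]
tcp_rot: [0.957, -0.291, -0.0, 0.0]
contact_force: [0.3, 0.4, 0.9]
opening: 0.003
finger_force: 0.0
```

Call:
step_arm(increments=[[[0,0,-2],[0,0,0]],[[0,0,-2],[0,0,0]],[[0,0,-2],[0,0,0]],[[0,0,0],[0,0,0]],[[0,0,0],[0,0,0]],[[0,0,0],[0,0,0]]])

```text
time: 9.68
eef_pos: [0.6076, -0.0769, 0.1951]
tcp_rot: [0.957, -0.291, 0.0, -0.0]
contact_force: [1.1, 0.0, -0.0]
opening: 0.001
finger_force: 0.0
```

Call:
step_arm(increments=[[[0,0,-2],[0,0,0]],[[0,0,-2],[0,0,0]],[[0,0,0],[0,0,0]],[[0,0,0],[0,0,0]],[[0,0,0],[0,0,0]]])

```text
time: 10.1
eef_pos: [0.6076, -0.0769, 0.1911]
tcp_rot: [0.957, -0.291, -0.0, 0.0]
contact_force: [-0.6, 0.9, 0.2]
opening: 0.0
finger_force: 0.0
```

No contact at 0.191, so I'll look before going on.

```bash
python3 - <<'E'
from h import *
s=readout.get_state();print(s["eef_pos"],s["contact_force"],s["wrist_torque"],s["opening"])
a=cams.read_camera("scene")[150:210,245:325,::-1];b=cams.read_camera("side")[135:195,210:290,::-1]
P=[s["eef_pos"],[.6066,-.0767,.196],[.6066,-.0767,.176]]
print((proj("scene",P)-[245,150])*5,(proj("side",P)-[210,135])*5+[400,0])
cv2.imwrite("pics/p2.png",cv2.resize(np.hstack([a,b]),(800,300),interpolation=cv2.INTER_CUBIC))
E
```

```text
[ 0.60760031 -0.07686162  0.19106021] [-0.6444679   0.91480755  0.20910438] [-0.0057006  -0.0119897  -0.03176384] 0.00017189920368042858
[[184.20521899 173.77473676]
 [183.30393584 169.12402307]
 [181.07837921 189.51995052]] [[588.64380949 151.02734271]
 [589.77501317 144.47400198]
 [589.80602402 172.08796273]]
```

View pics/p2.png

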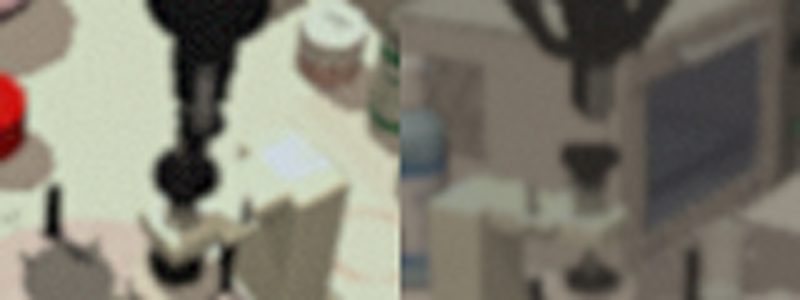

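The side view shows the shut fingertips (595,115) still about 20 mm above the knob top (590,145), so the real tips sit higher than the reported TCP. I'll do a guarded descent and take the contact point as the reference.

Call:
step_arm(increments=[[[0,0,-3],[0,0,0]],[[0,0,-3],[0,0,0]],[[0,0,-3],[0,0,0]],[[0,0,-2],[0,0,0]],[[0,0,0],[0,0,0]],[[0,0,0],[0,0,0]]])

```text
time: 10.7
eef_pos: [0.6074, -0.0768, 0.1798]
tcp_rot: [0.957, -0.291, -0.0, -0.0]
contact_force: [-0.2, -0.4, 0.5]
opening: -0.001
finger_force: 0.0
```

Call:
step_arm(increments=[[[0,0,-1],[0,0,0]],[[0,0,-1],[0,0,0]],[[0,0,-1],[0,0,0]],[[0,0,0],[0,0,0]],[[0,0,0],[0,0,0]]])

```text
time: 11.12
eef_pos: [0.6076, -0.0768, 0.1771]
tcp_rot: [0.957, -0.291, -0.0, -0.0]
contact_force: [0.3, -0.3, -0.4]
opening: -0.005
finger_force: 0.0
```

Call:
step_arm(increments=[[[0,0,-1],[0,0,0]],[[0,0,-1],[0,0,0]],[[0,0,0],[0,0,0]],[[0,0,0],[0,0,0]]])

```text
time: 11.45
eef_pos: [0.6075, -0.0768, 0.175]
tcp_rot: [0.957, -0.291, -0.0, -0.0]
contact_force: [-0.1, -0.1, -0.7]
opening: 0.002
finger_force: 0.0
```

Call:
step_arm(increments=[[[0,0,-1],[0,0,0]],[[0,0,-1],[0,0,0]],[[0,0,0],[0,0,0]],[[0,0,0],[0,0,0]]])

```text
time: 11.78
eef_pos: [0.6076, -0.0768, 0.173]
tcp_rot: [0.957, -0.291, -0.0, -0.0]
contact_force: [0.3, -0.7, -0.2]
opening: 0.001
finger_force: 0.0
```

Call:
step_arm(increments=[[[0,0,-1],[0,0,0]],[[0,0,-1],[0,0,0]],[[0,0,0],[0,0,0]],[[0,0,0],[0,0,0]]])

```text
time: 12.12
eef_pos: [0.6076, -0.0768, 0.1711]
tcp_rot: [0.957, -0.291, -0.0, -0.0]
contact_force: [-0.5, 0.0, -0.1]
opening: -0.003
finger_force: 0.0
```

Call:
step_arm(increments=[[[0,0,-1],[0,0,0]],[[0,0,-1],[0,0,0]],[[0,0,0],[0,0,0]],[[0,0,0],[0,0,0]]])

```text
time: 12.45
eef_pos: [0.6077, -0.0769, 0.1696]
tcp_rot: [0.957, -0.291, 0.0, 0.0]
contact_force: [-1.7, 0.7, 3.3]
opening: -0.0
finger_force: 1.5
```

Contact came at TCP z ≈ 0.170, so the target is about 0.150 with roughly 14 N.

Call:
step_arm(increments=[[[0,0,-2],[0,0,0]],[[0,0,-2],[0,0,0]],[[0,0,-2],[0,0,0]],[[0,0,-2],[0,0,0]],[[0,0,-2],[0,0,0]],[[0,0,-2],[0,0,0]],[[0,0,0],[0,0,0]],[[0,0,0],[0,0,0]]])

```text
time: 13.12
eef_pos: [0.6078, -0.0769, 0.1586]
tcp_rot: [0.957, -0.291, 0.0, 0.0]
contact_force: [-2.9, -0.0, 8.5]
opening: -0.003
finger_force: 4.4
```

Call:
step_arm(increments=[[[0,0,-1],[0,0,0]],[[0,0,-1],[0,0,0]],[[0,0,-1],[0,0,0]],[[0,0,-1],[0,0,0]],[[0,0,0],[0,0,0]],[[0,0,0],[0,0,0]],[[0,0,0],[0,0,0]]])

```text
time: 13.7
eef_pos: [0.6078, -0.0769, 0.1553]
tcp_rot: [0.957, -0.291, 0.0, 0.0]
contact_force: [-4.6, 0.9, 10.7]
opening: 0.003
finger_force: 5.4
```

Call:
step_arm(increments=[[[0,0,-1],[0,0,0]],[[0,0,-1],[0,0,0]],[[0,0,-1],[0,0,0]],[[0,0,-1],[0,0,0]],[[0,0,-1],[0,0,0]],[[0,0,0],[0,0,0]],[[0,0,0],[0,0,0]],[[0,0,0],[0,0,0]]])

```text
time: 14.37
eef_pos: [0.6079, -0.0769, 0.1511]
tcp_rot: [0.957, -0.291, 0.0, 0.0]
contact_force: [-6.2, 2.1, 13.8]
opening: 0.005
finger_force: 6.8
```

```bash
python3 - <<'E'
from h import *
a=cams.read_camera("scene")[150:210,245:325,::-1];b=cams.read_camera("side")[135:195,210:290,::-1]
s=readout.get_state();print(s["eef_pos"],s["contact_force"])
P=[[.6066,-.0767,.176],[.6371,-.0492,.176]]
print((proj("side",P)-[210,135])*5+[400,0])
cv2.imwrite("pics/p3.png",cv2.resize(np.hstack([a,b]),(800,300),interpolation=cv2.INTER_CUBIC))
E
```

```text
[ 0.60784911 -0.0769071   0.15114238] [-5.48575009  1.53594018 13.95521488]
[[589.80602402 172.08796273]
 [531.12524249 176.15194351]]
```

View pics/p3.png

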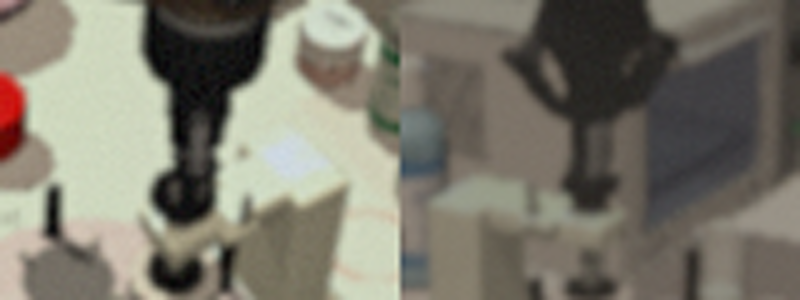

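In the side view the knob top (590,175) is level with the gauge post. The push is 14 N after about 19–20 mm of travel, with the pad on the white jar, so I'm handing in.

```bash
python3 -c "
from plant import sign_off;print(sign_off())"
```

```text
the job is handed in; nothing more can be done
None
```

I turned the carousel one click clockwise so the tall white jar sits under the press head, and handed the job in with the arm holding the knob about 19–20 mm down at 14 N; the hand-in returned no verdict.

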